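Dip the probe through the guide over the red dish

TASK

Check the fill of the red parts dish: take the blue-handled probe out of the rack and lower it through the brass guide that stands over the red dish, without touching the gauge or a dish with it, until the black ring on the rod is level with the top of the guide. Leave the yellow probe in the rack and the dishes where they stand. Finish while still holding the probe there, upright, still and centred in the bore; do not let go.

Things in the scene. Friction and masses are not known exactly. Their poses are not given: they have to be found in the camera images.
- blue_probe: the blue-handled probe (loose, about 60 g), 155 mm long: a steel rod of 8 mm diameter and 105 mm length, with a square blue plastic handle (16 x 16 mm, 50 mm long) above it, its flats facing the probe's x and y. Origin at the lower tip of the rod, z up along the rod towards the handle. At the start it stands upright in a hole of the rack, tip 8 mm above the table, 42 mm deep in the hole (hole about 10.5 mm wide), its axes parallel to the rack's
- blue_grip (a point): centre of the blue handle, the place to grip, 130 mm above the rod's tip (50 mm above the black ring); 138 mm above the table at the start
- blue_mark (a point): middle of the black ring (5 mm high) on the blue probe's rod, 80 mm above the tip
- blue_tip (a point): lower tip of the blue probe's rod
- rack: grey storage block, fixed, 56 x 150 x 50 mm on a black foot 80 x 166 mm; origin at the centre of its underside, y along its length, z up. Two holes, at y = -45 and +45 mm, hold the two probes; which is in which varies
- yellow_probe: the other probe, same in shape and size, with a yellow handle; origin at its tip; stays in the rack, its top 163 mm above the table
- gauge: gauge stand, fixed: an aluminium foot 90 x 240 x 8 mm with two blue posts at its ends that carry an aluminium bridge (56 x 228 mm, its top 100 mm above the table) with two upright brass guide bushes; origin at the centre of its underside, y along its length, z up. The gauge and the rack stand one on the left and one on the right, either way round
- guide_a (a point): centre of the top opening of one brass guide bush, at y = -50 mm on the gauge, 105 mm above the table. Its bore is 22 mm wide, 20 mm long, open right through; outer diameter 35 mm
- guide_b (a point): centre of the top opening of the other brass guide bush, at y = +50 mm on the gauge, same sizes and height
- red_dish: red round dish, 51 mm wide and 28 mm high, loose on the gauge's foot (8 mm above the table), centred under one of the guides, which one varies; origin at the centre of its underside. With the ring level with the guide's top the probe's tip hangs inside it, 25 mm above the table and 11 mm below the dish's rim, touching nothing
- grey_dish: grey round dish, 63 mm wide and 34 mm high, loose on the gauge's foot under the other guide; origin at the centre of its underside

How it is judged:
By the outcome, as a careful person would: the job done as asked, in the order asked, and still so for the second after the job is handed in, while the arm keeps its last pose, push and grip.
It also fails if it takes over 48 s, if anything falls off the work surface, if the arm or the gripper's body presses on something with over 40 N, if the wrist force passes 120 N, or if a joint passes its speed limit or range.

ROBOT

A 6-joint arm with a two-finger parallel gripper is mounted at the origin on a cart in front of the work surface, level with it; the furniture and walls round the work are solid. World frame = base frame: x ahead of the robot, y to its left, z up, the work surface at z = 0. Lengths are in mm, angles in rad, forces in N, time in s.
With the tool pointing down it reaches from about 275 to 775 mm from the base axis. Payload 14.6 kg.
Tool frame: the origin (TCP) lies at the very end of the fingers, on their centre line; the grasp point (between the pads) lies 19 mm behind it; z points along the fingers, y is the line along which they close (so a half turn about z gives the same grasp; the last joint's range is limited). The gripper opens to 85 mm and grips with 20 to 120 N. Pads are 22 mm wide; open, the fingers measure 114 mm over their backs; the gripper's body (76 mm by 85 mm) begins 54 mm behind the grasp point. The pads swing forward as they close: fully open they stand 13 mm farther back than shut.
Start: joints at [-1.423, 0.263, -0.048, 1.259, 0, 1.415], TCP at [156.545, -501.121, 231.278] pointing down, gripper open.
Joint ranges: [-2.65, 2.65], [-0.89, 1.7], [-1.18, 1.37], [-2.13, 2.11], [-1.35, 1.29], [-3.14, 3.14]. Speed limits (rad/s): [1.89, 1.89, 2.57, 2.79, 3.14, 3.14].

INTERFACE

Orientations are given as a unit quaternion [w, x, y, z].
In Python, from rig import ctrl, snapshot gives the robot as it stands. Calls block until the motion is done:
- ctrl.reach(position, orientation): joint-space move of the TCP to a pose.
- ctrl.servo_line(position, ori=None, rate=150, guard=None): straight line of the TCP; ori=None keeps the orientation; rate is the mean speed in mm/s. With guard (N) it stops when the force on the tool has changed by that much, and returns True; else False.
- ctrl.move_j(angles): joint-space move.
- ctrl.gripper_open() and ctrl.grasp(): open the fingers fully, or close them until they stop; the grip force is fixed at half the most.
- ctrl.hold(seconds).
- ctrl.solve_ik(position, orientation): joint angles nearest the present ones, or None.
- ctrl.sense(): the state.
- snapshot(name): name is "side" or "top"; returns a dict with "pixels" (420x560x3 uint8, red, green, blue), "K" (3x3 intrinsics, pixels), "position" and "orientation" of the camera in the world. Camera axes: x right, y up, looking along -z (the intrinsics and any distortion apply to the point x, -y, -z); pixel columns grow to the right and rows downward; lengths in mm; the calibration is good to about 2 mm. A picture is of the moment at which its call begins. There is no depth.
A pose or a line that the arm cannot do raises ctrl.PlanningError and nothing moves.
- ctrl.sign_off(): hands the job in; it is judged then, once.
The state is a dict: "clock": time; "joint_positions": joint angles; "joint_velocities": joint speeds; "joint_efforts": joint torques, N m; "tool_pos": TCP position; "tool_rot": TCP orientation; "ft_force": force on the tool from outside, world axes, zero at the start; "torque": the same for the moment, N m; "width": opening from 0.0 (shut) to 1.0 (fully open); "grip_force": force on a finger pad.
Only numpy, scipy, OpenCV 4.12 (cv2) and the standard library are available. Lean on these libraries where they do the work, as an engineer would, in place of code of your own. Each camera call takes 0.05 s, during which the arm holds its last target. There are 200 camera calls.

## Working session

There is one attempt and no reset: what is moved stays moved. The work goes in short steps, each a Python script; the robot and the scene stay as the last script left them, time stands still between calls to the robot, and variables do not carry over. Pictures are saved under pics/ and viewed, at most 13 in all, crops included, and the job is handed in when it is done.

```bash
ls; mkdir -p pics; python3 - <<'E'
from rig import ctrl, snapshot
import cv2, numpy as np
for n in("side","top"):
    s=snapshot(n); cv2.imwrite(f"pics/{n}0.png",s["pixels"][:,:,::-1]); print(n,[ (k,np.round(v,4).tolist()) for k,v in s.items() if k!="pixels"])
E
```

```text
pics
side [('K', [[440.2079, 0.0, 277.9875], [0.0, 440.2079, 210.5621], [0.0, 0.0, 1.0]]), ('position', [148.1485, 570.4562, 553.074]), ('orientation', [-0.2394, -0.13, 0.4605, 0.8448])]
top [('K', [[399.3309, 0.0, 283.18], [0.0, 399.3309, 210.0118], [0.0, 0.0, 1.0]]), ('position', [371.7039, -64.9299, 1028.2978]), ('orientation', [0.7132, 0.0605, -0.0493, -0.6966])]
```

View pics/side0.png

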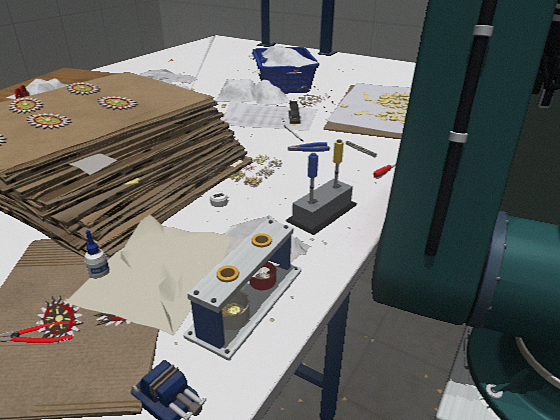

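View pics/top0.png

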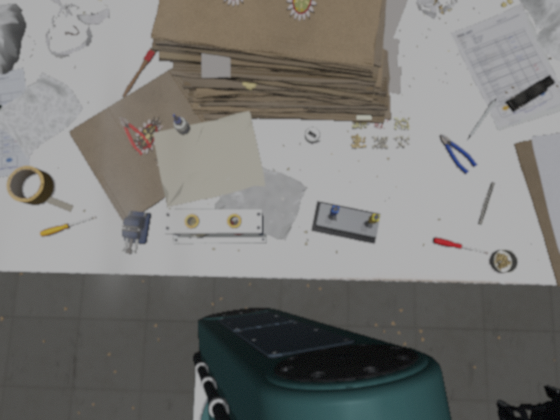

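The side view shows the gauge with its guides at (229,272) and (261,240). The red dish is under the farther one, at (263,276). The rack's blue handle is at (312,165) and its yellow handle at (338,152). In the top view the guides are at (192,221) and (235,221), and the handles are at blue (334,212) and yellow (373,219). The red dish is under the guide at (235,221), the one nearer the rack.

```bash
cat > h.py <<'E'
import numpy as np, cv2
from scipy.spatial.transform import Rotation as R
def cam(s):
    q=s["orientation"]; return np.array(s["K"]),R.from_quat(np.r_[q[1:],q[0]]).as_matrix(),np.array(s["position"])
def ray(s,p):
    K,M,c=cam(s); d=np.linalg.inv(K)@[p[0],p[1],1]; d=M@(d*[1,-1,-1]); return c,d/np.linalg.norm(d)
def plane(s,p,z):
    c,d=ray(s,p); return c+d*(z-c[2])/d[2]
def proj(s,X):
    K,M,c=cam(s); v=K@((M.T@(np.array(X)-c))*[1,-1,-1]); return v[:2]/v[2]
def tri(rs):
    A=sum(np.eye(3)-np.outer(d,d) for c,d in rs); b=sum((np.eye(3)-np.outer(d,d))@c for c,d in rs); X=np.linalg.solve(A,b)
    return X,[np.linalg.norm(np.cross(X-c,d)) for c,d in rs]
H=dict(blue=((105,110,50),(125,255,255)),yellow=((20,110,60),(32,255,255)),brass=((12,90,60),(32,255,255)))
def blobs(s,col,box):
    x0,y0,x1,y1=box; im=s["pixels"]; m=cv2.inRange(cv2.cvtColor(im,cv2.COLOR_RGB2HSV),*H[col])
    k=np.zeros_like(m); k[y0:y1,x0:x1]=255; m&=k
    out=[]
    for c in cv2.findContours(m,cv2.RETR_EXTERNAL,cv2.CHAIN_APPROX_NONE)[0]:
        a=np.zeros_like(m); cv2.drawContours(a,[c],-1,255,-1)
        M=cv2.moments(a,True)
        if M["m00"]>=12:
            out.append((M["m10"]/M["m00"],M["m01"]/M["m00"],M["m00"],cv2.boundingRect(c)))
    return sorted(out,key=lambda b:-b[2])
E
python3 - <<'E'
from h import *; from rig import snapshot
S,T=snapshot("side"),snapshot("top")
for nm,s,bx in(("S",S,dict(blue=(303,145,322,182),yellow=(330,135,348,168),brass=(210,228,280,285))),("T",T,dict(blue=(322,200,345,225),yellow=(362,207,385,230),brass=(180,208,248,235)))):
    for c,b in bx.items(): print(nm,c,[(np.round(q[:3],1).tolist(),q[3]) for q in blobs(s,c,b)[:3]])
f=lambda s,c,b:blobs(s,c,b)
for c,a,b in(("blue",(303,145,322,182),(322,200,345,225)),("yellow",(330,135,348,168),(362,207,385,230)),("brass",(210,228,246,285),(180,208,210,235)),("brass",(246,228,280,255),(220,208,248,235))):
    p,q=f(S,c,a)[0],f(T,c,b)[0]; X,e=tri([ray(S,p),ray(T,q)]); z=105 if c=="brass" else 138
    print(c,X.round(1),np.round(e,1),"S",plane(S,p,z).round(1),"T",plane(T,q,z).round(1))
a=cv2.resize(S["pixels"][130:350,180:370],None,fx=3,fy=3,interpolation=cv2.INTER_CUBIC)[:600]
b=cv2.resize(T["pixels"][190:255,160:390],(570,161),interpolation=cv2.INTER_CUBIC)
cv2.imwrite("pics/crop1.png",cv2.cvtColor(cv2.resize(T["pixels"][190:255,155:395],None,fx=3.3,fy=3.3,interpolation=cv2.INTER_CUBIC),cv2.COLOR_RGB2BGR)); cv2.imwrite("pics/crop2.png",a[:,:,::-1])
E
```

```text
S blue [([312.4, 166.0, 190.0], (308, 155, 10, 23)), ([311.2, 147.7, 84.0], (303, 145, 19, 6))]
S yellow [([337.8, 152.2, 170.0], (333, 142, 10, 22))]
S brass [([227.2, 273.3, 285.0], (217, 266, 22, 16)), ([261.2, 239.9, 214.0], (252, 234, 20, 13))]
T blue [([333.7, 211.5, 16.0], (331, 209, 7, 5))]
T yellow [([372.5, 218.5, 30.0], (370, 214, 7, 8))]
T brass [([233.7, 220.6, 121.0], (228, 215, 13, 12)), ([194.2, 221.2, 34.0], (188, 215, 10, 12))]
blue [ 512.5 -162.1  136.7] [2.2 2.2] S [ 513.6 -159.3  138. ] T [ 510.3 -162.8  138. ]
yellow [ 497.3 -249.7  136.8] [0.9 0.9] S [ 497.2 -247.   138. ] T [ 496.2 -249.7  138. ]
brass [488.8 162.6  96. ] [2.9 2.9] S [485.1 171.5 105. ] T [485.1 158.9 105. ]
brass [490.   67.5 100.9] [1. 1.] S [487.9  72.3 105. ] T [488.7  66.5 105. ]
```

View pics/crop1.png

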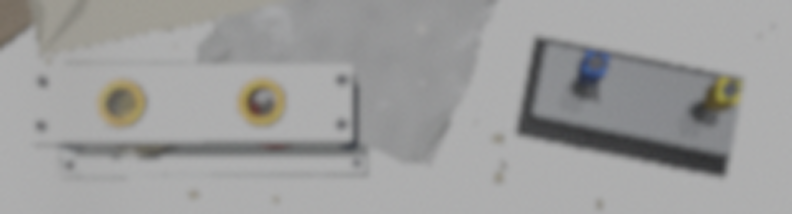

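View pics/crop2.png

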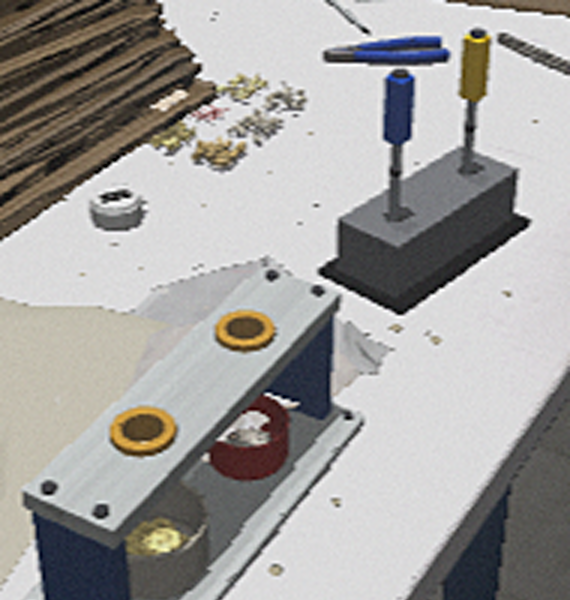

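The crops agree: the red dish (white contents) lies under the guide nearer the rack, and blue is the rack probe nearer the gauge. In the top view the guide centres are at (191.7,221.2) and (234.4,220.9). The two views disagree by 2–5 mm, so I'll fine-align relative to the held probe. Next I check the IK and move above the blue handle.

```bash
cat >> h.py <<'E'
def down(yaw):  # tool z down, tool y along (cos yaw, sin yaw)
    y=np.array([np.cos(yaw),np.sin(yaw),0]); z=np.array([0,0,-1.]); q=R.from_matrix(np.c_[np.cross(y,z),y,z]).as_quat(); return [float(v) for v in (q[3],*q[:3])]
E
python3 - <<'E'
from h import *; from rig import ctrl,snapshot
s=ctrl.sense(); q=s["tool_rot"]; print(s["clock"],q,R.from_quat(np.r_[q[1:],q[0]]).as_matrix().round(2).tolist())
yw=-np.arctan2(15.2,87.6)
for k in(0,1,2,3):
    a=yw+k*np.pi/2
    for p in([512,-161.5,119],[512,-161.5,250],[488,69,250],[488,69,136]):
        j=ctrl.solve_ik(p,down(a)); print(k,p,None if j is None else np.round(j,2))
a=yw if ctrl.solve_ik([512,-161.5,119],down(yw)) is not None else yw+np.pi
js=[(abs(ctrl.solve_ik([512,-161.5,119],down(b))[5]),b) for b in(yw,yw+np.pi) if ctrl.solve_ik([512,-161.5,119],down(b)) is not None]
a=min(js)[1]
ctrl.reach([512,-161.5,215],down(a))
s=ctrl.sense(); print(a,s["clock"],s["tool_pos"])
v=snapshot("side"); cv2.imwrite("pics/s2.png",v["pixels"][:,:,::-1])
S=v
for X in([512,-161.5,138],[512,-161.5,215]): print(proj(S,X).round(1))
E
```

```text
0.2 [-3.30243669e-04  9.88561838e-01  1.50815724e-01 -7.90116534e-07] [[0.95, 0.3, -0.0], [0.3, -0.95, 0.0], [0.0, -0.0, -1.0]]
0 [512, -161.5, 119] [-0.46  0.34 -0.25  0.98  0.    1.29]
0 [512, -161.5, 250] [-0.46  0.28  0.02  1.32  0.    1.29]
0 [488, 69, 250] [-0.03  0.2  -0.08  1.29  0.    1.72]
0 [488, 69, 136] [-0.03  0.26 -0.32  0.99  0.    1.72]
1 [512, -161.5, 119] [-0.46  0.34 -0.25  0.98  0.   -0.29]
1 [512, -161.5, 250] [-0.46  0.28  0.02  1.32  0.   -0.29]
1 [488, 69, 250] [-0.03  0.2  -0.08  1.29  0.    0.15]
1 [488, 69, 136] [-0.03  0.26 -0.32  0.99  0.    0.15]
2 [512, -161.5, 119] [-0.46  0.34 -0.25  0.98  0.   -1.86]
2 [512, -161.5, 250] [-0.46  0.28  0.02  1.32  0.   -1.86]
2 [488, 69, 250] [-0.03  0.2  -0.08  1.29  0.   -1.42]
2 [488, 69, 136] [-0.03  0.26 -0.32  0.99  0.   -1.42]
3 [512, -161.5, 119] [-0.46  0.34 -0.25  0.98  0.    2.86]
3 [512, -161.5, 250] [-0.46  0.28  0.02  1.32  0.    2.86]
3 [488, 69, 250] [-0.03  0.2  -0.08  1.29  0.   -2.99]
3 [488, 69, 136] [-0.03  0.26 -0.32  0.99  0.   -2.99]
-0.17180538382319685 1.9917 [ 511.78437777 -162.2994      214.99459592]
[313.6 165.8]
[315.3 130.8]
```

View pics/s2.png

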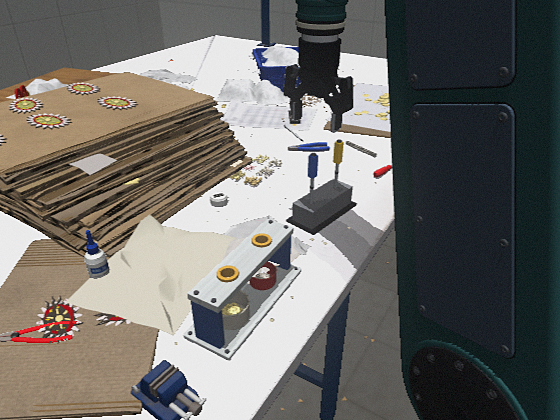

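The open fingertips are at (295,122) and (336,130). Their midpoint matches the predicted TCP within about 1 px, and the blue handle is directly below at (312,166). The side camera can be trusted, so I descend and grasp.

```bash
python3 - <<'E'
from h import *; from rig import ctrl,snapshot
a=-0.1718; f=lambda:(lambda s:print(round(s["clock"],2),s["tool_pos"].round(1) if hasattr(s["tool_pos"],'round') else s["tool_pos"],np.round(s["ft_force"],1),np.round(s["torque"],2),round(s["width"],3),s["grip_force"]))(ctrl.sense())
f()
print(ctrl.servo_line([512.8,-161.2,119],down(a),rate=60,guard=8)); ctrl.hold(.3); f()
ctrl.grasp(); ctrl.hold(.3); f()
v=snapshot("side"); cv2.imwrite("pics/s3.png",cv2.resize(v["pixels"][60:240,220:400],None,fx=3.3,fy=3.3)[:,:,::-1])
E
```

```text
2.04 [ 511.8 -162.3  215. ] [ 0.8 -0.3  0.9] [-0.01  0.07  0.02] 1.002 0.0
False
4.09 [ 512.8 -161.2  119.1] [-0.7  0.3 -0.3] [-0.    0.03 -0.  ] 1.001 0.0
5.03 [ 512.8 -161.2  119.1] [0.  0.6 4.3] [ 0.03  0.15 -0.03] 0.179 58.321523666381836
```

View pics/s3.png

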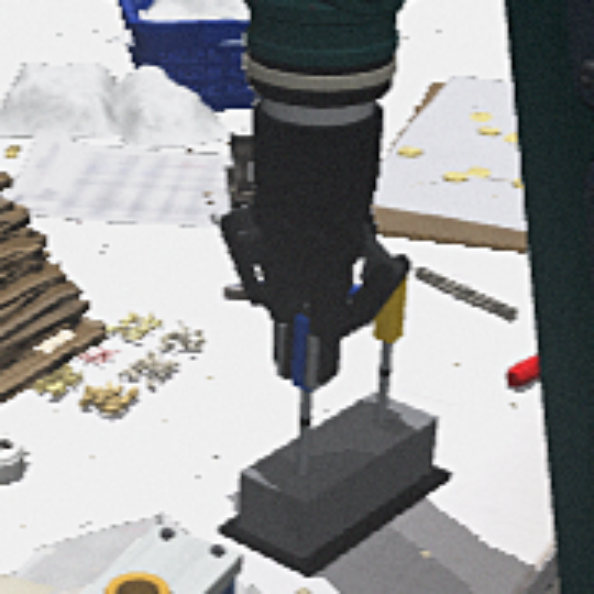

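The handle is gripped: width is about 15 mm and the side forces are near zero. In the crop the rod is upright in its hole. Now I lift and carry it above the red dish's guide.

```bash
python3 - <<'E'
from h import *; from rig import ctrl,snapshot
a=-0.1718
def f(): s=ctrl.sense(); print(round(s["clock"],2),np.round(s["tool_pos"],1),np.round(s["ft_force"],1),round(s["width"],3))
print(ctrl.servo_line([512.8,-161.2,172],rate=40,guard=15)); f()
ctrl.servo_line([512.8,-161.2,250],rate=80); f()
ctrl.servo_line([488,69,250],rate=80); ctrl.servo_line([488,69,236],rate=40); ctrl.hold(.5); f()
for n in("side","top"):
    v=snapshot(n); np.savez(f"v_{n}.npz",**v); print(n,[proj(v,X).round(1).tolist() for X in([488,69,125],[488,69,205],[488,69,105])])
    x,y=proj(v,[488,69,140]).astype(int)
    cv2.imwrite(f"pics/{n}4.png",cv2.resize(v["pixels"][y-60:y+60,x-75:x+75],None,fx=5,fy=5,interpolation=cv2.INTER_CUBIC)[:,:,::-1]); print(x-75,y-60)
E
```

```text
False
6.55 [ 512.7 -161.2  171.8] [-0.3 -0.2  0.2] 0.181
7.67 [ 512.6 -161.1  249.5] [-0.5  0.2  0.6] 0.175
11.72 [488.  69. 236.] [-0.9  0.7 -0.5] 0.176
side [[262.0, 229.3], [261.1, 188.0], [262.2, 238.9]]
186 161
top [[231.4, 219.7], [226.0, 214.7], [232.6, 220.9]]
155 158
```

View pics/side4.png

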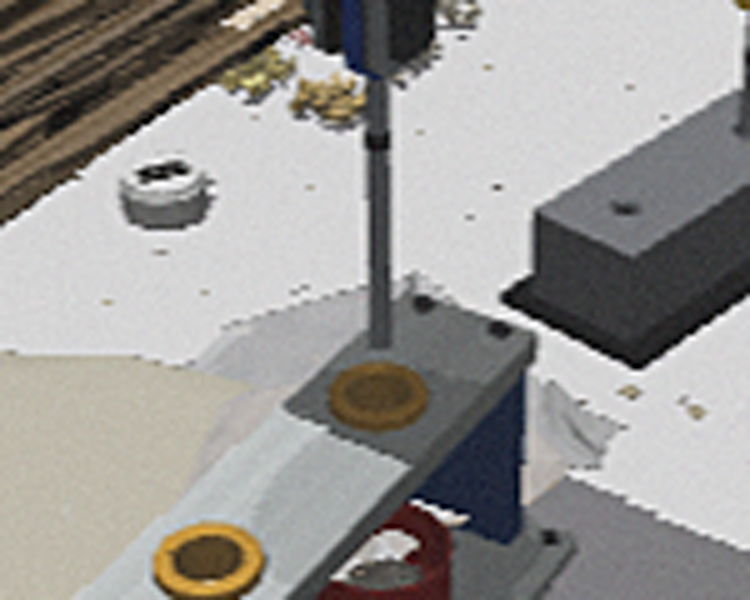

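View pics/top4.png

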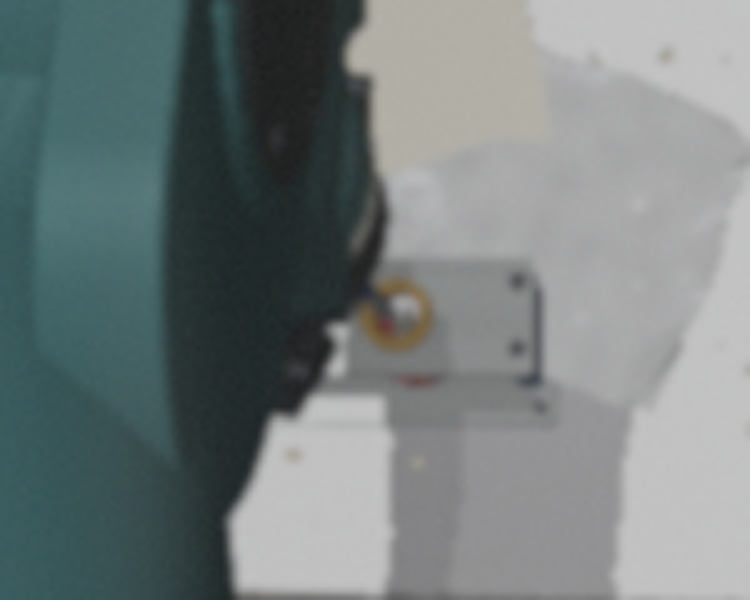

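In the side crop the rod is upright with its tip at (261.8,230.0), against a prediction of (262.0,229.3). The bore centre is at about (262.0,239.2), against a prediction of (262.2,238.9) for (488,69). The top crop shows the ring at (234.4,221.0) with the rod tip reaching over it. The aim looks good to about 2 mm. I'll measure the ring and rod by mask, then lower to just above the opening.

```bash
cat >> h.py <<'E'
def ring(s,box,sc=8):
    """ellipse fits of brass blob in upscaled crop: outer contour, biggest hole; returns px centres"""
    x0,y0,x1,y1=box; c=cv2.resize(s["pixels"][y0:y1,x0:x1],None,fx=sc,fy=sc,interpolation=cv2.INTER_CUBIC)
    hs=cv2.cvtColor(c,cv2.COLOR_RGB2HSV); m=cv2.inRange(hs,(10,90,40),(32,255,255))
    cs,_=cv2.findContours(m,cv2.RETR_EXTERNAL,cv2.CHAIN_APPROX_NONE); k=cv2.convexHull(max(cs,key=cv2.contourArea))
    (u,v),ax,an=cv2.fitEllipse(k); return ((u+.5)/sc-.5+x0,(v+.5)/sc-.5+y0),np.array(ax)/sc,an
E
python3 - <<'E'
from h import *; from rig import ctrl,snapshot
S=dict(np.load("v_side.npz"));T=dict(np.load("v_top.npz"))
# both rings (side: expected outer ellipse of z=105 circle and z=100 circle hull)
def expect(s,c):
    t=np.linspace(0,2*np.pi,60,0); P=np.array([proj(s,[c[0]+17.5*np.cos(a),c[1]+17.5*np.sin(a),z]) for z in(105,100) for a in t],np.float32)
    return cv2.fitEllipse(cv2.convexHull(P))
for n,s,b in(("S red",S,(248,226,276,252)),("S grey",S,(212,258,244,286)),("T red",T,(224,211,246,230))):
    r=ring(s,b); print(n,np.round(r[0],2),r[1].round(1))
    e=expect(s,(488,69) if "red" in n else (486,169)); print("  expected",np.round(e[0],2),np.round(e[1],1))
    z=np.array(r[0])-e[0]; J=np.c_[(proj(s,[489,69,105])-proj(s,[488,69,105])),(proj(s,[488,70,105])-proj(s,[488,69,105]))]
    print("  offset xy mm",np.linalg.solve(J,z).round(2))
# rod centre line in side view: dark pixels vs light background by rows
g=cv2.cvtColor(S["pixels"],cv2.COLOR_RGB2GRAY).astype(float)
for y in(182,194,200,206,212): 
    w=np.clip(200-g[y,252:272],0,None); w[w<50]=0; print(y,(w@np.arange(252,272)/w.sum()).round(2),end="; ")
print([ (z,proj(S,[488,69,z]).round(2).tolist()) for z in(125,150,180,215)])
E
```

```text
S red [261.15 239.95] [14.1 19.9]
  expected [262.25 240.2 ] [14.7 21.3]
  offset xy mm [1.98 0.4 ]
S grey [227.23 273.34] [16.6 22.4]
  expected [227.74 273.6 ] [17.5 23.6]
  offset xy mm [ 1.14 -0.16]
T red [233.78 220.92] [12.3 12.9]
  expected [232.75 221.  ] [15.1 15.2]
  offset xy mm [ 0.24 -2.4 ]
182 258.15; 194 261.18; 200 261.15; 206 261.44; 212 261.45; [(125, [262.01, 229.32]), (150, [261.73, 216.95]), (180, [261.37, 201.49]), (215, [260.93, 182.53])]
```

```bash
python3 - <<'E'
from h import *; from rig import ctrl,snapshot
ctrl.servo_line([489.3,68.3,221],rate=30); ctrl.hold(.3)
p=ctrl.sense(); print(p["clock"],p["tool_pos"])
ims=[]
for n in("side","top"):
    v=snapshot(n); np.savez(f"w_{n}.npz",**v); x,y=proj(v,p["tool_pos"]*np.array([1,1,0])+[0,0,112]).astype(int)
    print(n,x-19,y-24,proj(v,[489.3,68.3,110]).round(2),proj(v,[489.3,68.3,105]).round(2))
    ims.append(cv2.resize(v["pixels"][y-24:y+24,x-19:x+19],None,fx=10,fy=10,interpolation=cv2.INTER_CUBIC))
im=np.hstack(ims); im=cv2.convertScaleAbs(im,alpha=1.2); cv2.imwrite("pics/w.png",im[:,:,::-1])
g=cv2.cvtColor(np.load("w_side.npz")["pixels"],cv2.COLOR_RGB2GRAY)
print(g[210:244:2,250:274])
E
```

```text
12.7667 [489.34176597  68.30037925 221.10530036]
side 242 211 [261.77 236.09] [261.82 238.45]
top 213 195 [232.64 220.03] [232.94 220.31]
[[213 215 211 212 213 215 215 219 205 133  58  68  61 104 192 223 218 217
  214 214 211 212 213 214]
 [215 215 217 213 214 215 211 221 203 134  54  69  57 106 190 222 216 213
  215 213 215 214 212 213]
 [216 211 217 213 213 215 214 219 210 132  55  70  63 100 191 223 217 222
  220 219 217 214 216 216]
 [216 214 212 215 210 213 217 221 208 127  56  72  65  98 195 230 183 124
  123 161 177 193 220 212]
 [210 215 217 219 223 227 225 180 130 114  62  73  62 106 167 183 185 152
  118 169 191 186 177 152]
 [176 145 174 171 175 170 171 170 180 132  58  72  66 109 171 154 103 106
   89  58  41  60 151 199]
 [177 180 173 180 178 178 181 176 181 137  56  71  65  76  99 112 113 111
   86  43  36  32  60  98]
 [181 181 176 177 177 176 178 174 184 130  61  70  66  77  96 110 114 109
  113 117 112 115 114 108]
 [179 177 170 173 168 174 174 178 183 131  60  71  73  66  94 114 111 110
  110 113 111 108 111 114]
 [176 173 174 170 169 179 159 120 106  84  67  67  69  65  89 117 114 109
  106 111 111 112 107 107]
 [172 176 180 179 152 103 106 111 109  87  60  73  71  67  96 110 108 110
  116 109 102 105 110 106]
 [175 182 147 109 112 106 110 111 113  91  64  67  65  69  96 116 113 106
  112 112 112 109 106 106]
 [142  87 100 112 112 104  82  83  93  84  67  67  72  65  69  79  72  78
   94  89  87  90 100 108]
 [ 95  95  91  86  82  78  89  78  71  73  73  69  75  65  65  74  73  82
   84  79  89  95  96  93]
 [ 97  82  73  81  85  69  55  70  69  70  72  71  69  70  62  58  64  66
   71  77  75  87  92  94]
 [ 96  85  76  84  86  72  58  72  62  69  68  69  67  64  73  67  57  62
   72  78  75  80  92  97]
 [ 95  86  59  76  81  75  74  75  71  62  68  71  69  67  70  76  79  83
   88  75  60  74  95  97]]
```

View pics/w.png

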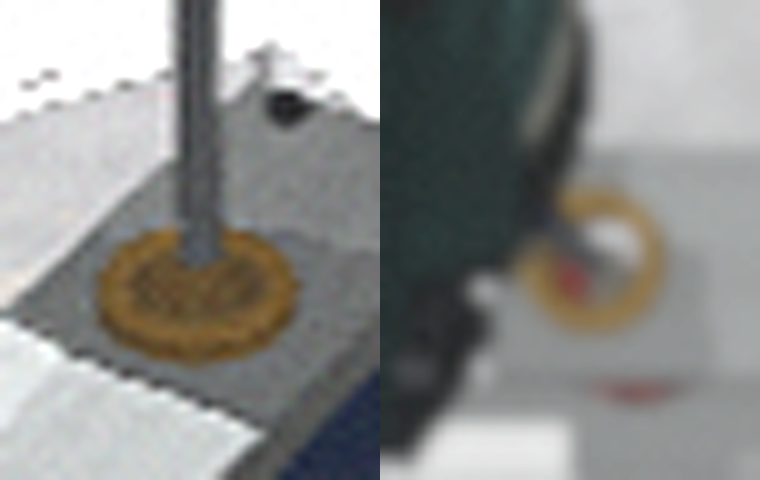

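In the side half, the rod (column about 199) is centred on the ring (column about 198), and the tip is just above the bore. In the top half, the rod runs at 45° towards the ring centre (592,260). It is centred to about 1 mm, so I lower it with a force guard and measure the black ring's height on the way.

```bash
cat >> h.py <<'E'
def mark(s,x,y,z):
    """black-ring middle height: darkness-weighted row along the projected rod line vs z"""
    g=cv2.cvtColor(s["pixels"],cv2.COLOR_RGB2GRAY).astype(np.float32); zs=np.arange(z-14,z+14,.25)
    P=np.array([proj(s,[x,y,k]) for k in zs],np.float32)
    pr=np.mean([cv2.remap(g,P[:,:1]+d,P[:,1:],cv2.INTER_LINEAR)[:,0] for d in(-1,-.5,0,.5)],0)
    b=np.median(pr); w=np.clip(b-12-pr,0,None); return (w@zs)/max(w.sum(),1e-6),pr[::8].round()
E
python3 - <<'E'
from h import *; from rig import ctrl,snapshot
print(mark(dict(np.load("v_side.npz")),488,69,205)); print(mark(dict(np.load("w_side.npz")),489.3,68.3,190))
x,y=489.1,68.6
print(ctrl.servo_line([x,y,146],rate=30,guard=4)); ctrl.hold(.3)
p=ctrl.sense(); print(p["clock"],p["tool_pos"],p["ft_force"])
v=snapshot("side"); print(mark(v,x,y,115)); np.savez("u.npz",**v)
u,w=proj(v,[x,y,105]).astype(int)
cv2.imwrite("pics/u.png",cv2.resize(v["pixels"][w-35:w+45,u-40:u+40],None,fx=7,fy=7,interpolation=cv2.INTER_CUBIC)[:,:,::-1]); print(u-40,w-35,proj(v,[x,y,105]),proj(v,[x,y,115]))
E
```

```text
(np.float64(202.6438981128326), array([64., 66., 64., 65., 59., 28., 29., 37., 70., 69., 68., 67., 68.,
       66.], dtype=float32))
(np.float64(187.44933041888956), array([67., 64., 66., 66., 67., 24., 30., 42., 70., 68., 68., 67., 65.,
       67.], dtype=float32))
False
15.8167 [489.12448264  68.59969227 146.02947885] [-0.57804967 -1.05179436 -0.88766826]
(np.float64(112.05763670392133), array([71., 71., 72., 73., 59., 28., 32., 49., 72., 69., 66., 66., 68.,
       68.], dtype=float32))
221 203 [261.82294728 238.57671699] [261.71067173 233.82699935]
```

View pics/u.png

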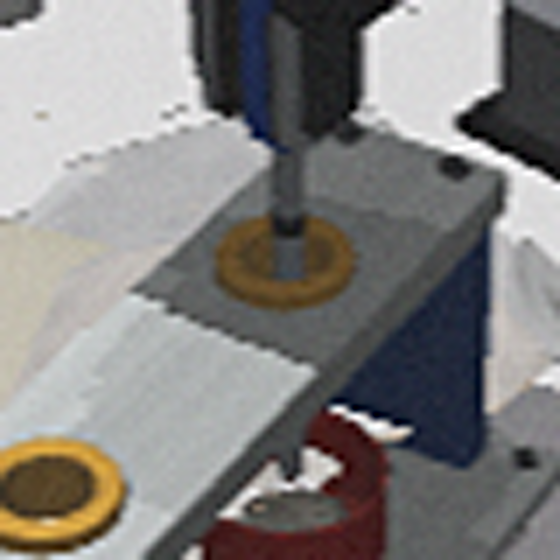

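In the crop the ring sits just above the guide. The rod (column 289) is about 0.5 px right of the bore centre (285.5), the tip is visible above the dish at (290,475), and nothing is touching. The measured ring heights match nominal once the 4 mm rod radius is allowed for. I make a small correction and a final descent.

```bash
python3 - <<'E'
from h import *; from rig import ctrl,snapshot
x,y=489.5,69.0
ctrl.servo_line([x,y,146],rate=10)
print(ctrl.servo_line([x,y,136],rate=15,guard=4)); ctrl.hold(.8)
p=ctrl.sense(); print(p["clock"],p["tool_pos"],p["tool_rot"],p["ft_force"],p["width"])
v=snapshot("side"); print(mark(v,x,y,105)[0],"expect ~102.3")
c,ax,_=ring(v,(248,226,276,252)); print("ring",np.round(c,2),ax.round(1))
g=cv2.cvtColor(v["pixels"],cv2.COLOR_RGB2GRAY); print(g[226:248,254:270])
u,w=proj(v,[x,y,90]).astype(int)
cv2.imwrite("pics/f.png",cv2.resize(v["pixels"][w-30:w+40,u-30:u+30],None,fx=8,fy=8,interpolation=cv2.INTER_CUBIC)[:,:,::-1]); print(u-30,w-30,proj(v,[x,y,25]),proj(v,[x,y,105]))
E
```

```text
False
17.7333 [489.4906756   69.01686311 135.99897159] [ 3.78983857e-06  7.65152056e-01  6.43849618e-01 -1.72393247e-05] [-0.10195191  0.62579975 -0.2417073 ] 0.17935906979964458
102.01595415369907 expect ~102.3
ring [261.16 239.94] [14.1 20.2]
[[188 159  82  24  40  40  59  72  68  53  34  24  30  25  30  78]
 [178 185 139  47  29  44  54  73  78  75  60  33  29  72 107 110]
 [179 190 174 116  67  42  60  72  72  72  73  78  92 116 116 113]
 [188 167 124 113 118  88  46  47  61  70  78 106 120 119 109 107]
 [151 103 111 115 116  89  55  72  69  69  98 123 116 113 112 112]
 [102 108 109 110 113  86  61  72  66  66  88  96  93  90 103 114]
 [112 115 108 110 120  92  61  64  68  64  81  97  99  95  98  91]
 [116 117 117 117 101  70  60  67  69  66  79  98  94  98  95  90]
 [ 96  99  86  81  75  83  78  68  69  68  68  75  78  79  94  95]
 [ 80  76  79  84  83  79  67  67  69  62  74  85  76  74  75  94]
 [ 73  85  85  76  70  64  67  69  72  66  66  71  77  77  79  82]
 [ 83  80  72  66  71  57  58  69  75  62  59  65  58  69  76  81]
 [ 79  73  66  72  65  54  63  81  81  64  52  66  64  60  73  77]
 [ 77  65  59  71  68  52  24  37  31  19  54  72  60  57  67  71]
 [ 77  69  58  68  73  53  22  28  24  23  53  70  58  57  69  80]
 [ 82  81  65  62  74  60  40  29  36  48  58  59  62  69  81  83]
 [ 79  82  78  71  68  65  64  69  76  68  59  74  74  82  87  79]
 [ 76  86  83  81  81  72  79  73  78  80  83  82  80  89  76  67]
 [ 56  64  71  80  85  85  91  89  84  90  88  86  77  72  68  68]
 [ 67  60  65  66  70  74  74  77  69  67  69  68  69  65  68  88]
 [ 96  92  80  66  61  65  67  67  64  65  63  69  79  86 102  94]
 [ 94  96  92 102  92  84  83  74  82  85 102 100  97  95 105  95]]
231 215 [262.3593934  274.29185096] [261.49846891 238.62213555]
```

View pics/f.png

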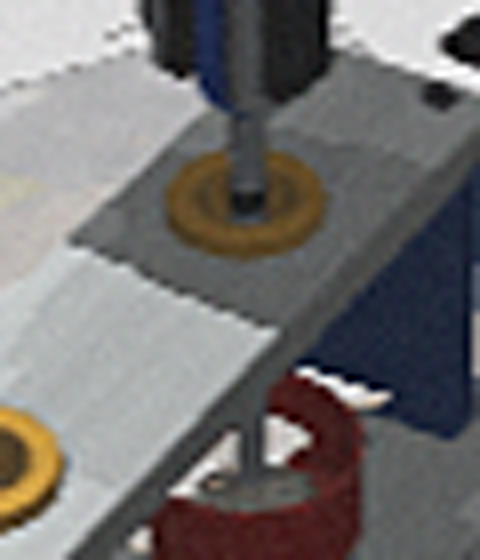

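The final crop shows the black ring inside the bore opening at guide-top level: 102.0 measured, 102.3 expected on the near face. The rod (column 247) is within about 0.5 mm of the bush centre (245.5). The tip hangs inside the red dish at (255,475), and contact forces are about zero.

```bash
python3 -c "
from rig import ctrl
ctrl.hold(.3); print(ctrl.sign_off())"
```

```text
the job is handed in; nothing more can be done
None
```

The job is handed in at about 18 s: the arm still holds the blue probe upright and still in the guide over the red dish, black ring level with the guide's top to within about 0.5 mm, about 0.5 mm off-centre in the side view (centring along that camera's line of sight is only good to about 1–1.5 mm), with no contact seen or felt on the gauge or dishes.

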